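# Charge the funnel jar with bearing balls and hold its stand up level

## Robot

A 7-joint arm with a two-finger parallel gripper is mounted at the origin on a cart in front of the work surface, level with it; the furniture and walls round the work are solid. World frame = base frame: x ahead of the robot, y to its left, z up, the work surface at z = 0. Lengths are in m, angles in rad, forces in N, time in s.
With the tool pointing down it reaches from about 0.4 to 0.85 m from the base axis. Payload 4.5 kg.
Tool frame: the origin (TCP) lies where the fingers leave the gripper's body, on its centre line; the fingertips stand 64 mm ahead of it and the grasp point (between the pads) lies 45 mm ahead of it; z points along the fingers, y is the line along which they close (so a half turn about z gives the same grasp; the last joint's range is limited). The gripper opens to 88 mm and grips with 3 to 60 N. Pads are 18 mm wide; open, the fingers measure 123 mm over their backs; the gripper's body (75 mm by 187 mm) begins 45 mm behind the grasp point.
Start: joints at [-1.115, 0.689, -0.195, 1.565, 0.157, 0.902, -0.215], TCP at [0.256, 0.57, 0.303] pointing down, gripper open.
Joint ranges: [-3.01, 3.01], [-0.46, 2.08], [-1.47, 1.51], [0.13, 2.56], [-1, 4.14], [0.04, 2.09], [-2.66, 2.66]. Speed limits (rad/s): [2.57, 2.57, 3.14, 3.14, 3.14, 3.14, 3.14].

## Interface

Orientations are given as a unit quaternion [x, y, z, w].
In Python, from plant import r gives the robot as it stands.
- The arm moves only by the tool play_rows, never from a script. Its arguments are lists of equal length, an entry for each row: "translation": the shift along the tool's x, y, z in m, a list of three; "delta_rot": the turn, a rotation vector about the tool's x, y, z in degrees, a list of three; "grip": the opening, from -1 (shut) to 1 (fully open). In form: {"translation": [[x, y, z], ...], "delta_rot": [[rx, ry, rz], ...], "grip": [grip, ...]}. A call has 1 to 20 rows; each row shifts and turns the commanded pose from where the row before left it, along the tool's axes as they then stand; what a row does not reach is not made up. A row lasts 1/8 s, in which the tool goes at most 62.5 mm and 10.7 degrees, less where a joint would pass 70% of its speed; a pose out of reach is approached as far as the arm can. A call with a gripper value outside its range is refused whole. The fingers move at their own pace and stop on an object; "squeeze" is the grip in N (left out, the last holds). Time passes only in rows, so rows that do not move let the fingers close. It gives the time, the measured TCP pose, the force, the opening and the grip force at its end, in the units of the state.
- r.get_state(): the state, without advancing time (a new reading comes with each control period).
- r.snapshot(name): name is "scene" or "top"; returns the picture (400x640x3 uint8, blue, green, red); there is no depth.
- r.get_calibration(name): a dict with "intrinsics" (3x3 intrinsics, pixels), "eye" and "rotation" of the camera in the world. Camera axes: x right, y up, looking along -z (the intrinsics and any distortion apply to the point x, -y, -z); pixel columns grow to the right and rows downward; lengths in m; the calibration is good to about 2 mm. A picture is of the moment at which its call begins. get_calibration takes no time and is no camera call.
- r.finish_job(): hands the job in; it is judged then, once.
Trained networks look in the newest picture that a camera, given by its name, has taken for a name from the list of things; names that differ only in an ending like _2 or _b are one class to them, and where a whole thing is asked for, a point or a joint stands for the part that bears it (a point fixed in the world has none). Each returns a list of dicts, best first, with "confidence" (0 to 1); they miss things now and then, are a little off and sometimes report something else, mostly with a low value. They report only what shows in the picture. A call takes as long as a camera call.
- r.look_for(camera, target): "point" ([x, y, z] in m, in world coordinates, good to about 4 mm: the middle of the surface that is visible of it).
- r.silhouettes(camera, target): "pixels" (400x640 bool, what is visible of it).
The state is a dict: "clock": time; "q": joint angles; "qd": joint speeds; "joint_torque": joint torques, N m; "tool_pos": TCP position; "eef_rot": TCP orientation; "contact_force": force on the tool from outside, world axes, zero at the start; "moment": the same for the moment, N m; "opening": opening from 0.0 (shut) to 1.0 (fully open); "finger_force": force on a finger pad.
Only numpy, scipy, OpenCV 4.12 (cv2) and the standard library are available. Lean on these libraries where they do the work, as an engineer would, in place of code of your own. Each camera call takes 0.05 s, during which the arm holds its last target. There are 200 camera calls.

## Task

Pick up the scoop by its grip, pour all four steel balls through the wide funnel into the jar on the carry stand, and set the empty scoop back on the table upright and let go of it. Then take the carry stand by its raised grip, lift it about 10 cm clear of the table, and finish still holding it there, steady and level, with all four balls in the jar. Do not tip the stand or disturb the tools and parts lying around.

Things in the scene. Friction and masses are not known exactly. Their poses are not given: they have to be found in the camera images.
- scoop: Steel pouring scoop, open on top, with four loose steel balls in it. 136 (x, from -75 to +61) x 70 x 100 mm, 0.22 kg; origin on the underside, z up. Inside 56 mm wide; walls 42 mm high, back wall at +x. Floor 3 mm thick, flat for x -10 to 58, then a 20 degree ramp up to the open lip at -x: tip that end down about 45 degrees to empty it. Carried by the wooden grip plate across it.
- scoop_grip (a point): Centre of the scoop's upright wooden grip plate, 5 mm along +x and 86 mm above the scoop's origin. The plate is 14 mm thick (x), 70 mm wide (y), 28 mm high (z 72 to 100 mm); it stands on two 4 mm thick posts at y = +/-33 mm, with nothing between them down to the balls (top at 21 mm). Axes as the scoop.
- scoop_lip (a point): Middle of the scoop's pouring lip (top edge of the ramp) at its -x end: 75 mm along -x and 26.5 mm above the scoop's origin. The side walls reach 15 mm higher there. Axes as the scoop.
- stand: Loose carry stand, 0.55 kg: aluminium base plate 110 (x) x 240 (y) x 8 mm; fixed on it at +y a clear jar with a wide steel funnel in its mouth, at -y a closed grey canister (52 mm wide, 102 mm high), between them two posts with a wooden grip plate. Balanced under the grip to 2 cm, empty or loaded. Origin: centre of the underside; z up.
- stand_grip (a point): Centre of the stand's wooden grip plate, 166 mm above the stand's origin. The plate is 74 mm wide (x), 14 mm thick (y), 28 mm high (z 152 to 180 mm); its posts (10 x 8 mm) are at x = +/-30 mm. It is higher than the funnel. Axes as the stand.
- funnel_rim (a point): Centre of the funnel's mouth, at the height of its rim: 78 mm along +y from the stand's origin and 125 mm above its underside. Mouth 110 mm inside diameter, cone down to a neck 43 mm wide, 40 mm below the rim. Axes as the stand.
- jar_mid (a point): Point on the jar's axis, 27 mm above its inner floor, below the funnel: 78 mm along +y from the stand's origin and 38 mm above its underside. The jar is 55 mm across outside, 49 mm inside; a ball that is in the jar lies within 36 mm of this point.
- ball_1: Steel bearing ball, 18 mm diameter, 24 g, in the scoop at the start. Origin: its centre.
- ball_2: Steel bearing ball, 18 mm diameter, 24 g, in the scoop at the start. Origin: its centre.
- ball_3: Steel bearing ball, 18 mm diameter, 24 g, in the scoop at the start. Origin: its centre.
- ball_4: Steel bearing ball, 18 mm diameter, 24 g, in the scoop at the start. Origin: its centre.
- hex_key: Black hex key, 31 x 83 x 5 mm, lying on the table, not part of the job. Origin: centre of its underside.
- driver_red: Screwdriver with red handle, 21 x 157 x 22 mm, lying on the table, not part of the job. Origin: centre of its underside.
- gear_blank: Toothed gear blank, 66 mm diameter, 18 mm high, lying on the table, not part of the job. Origin: centre of its underside.
- insert_a3: Steel mould insert block, 40 x 50 x 40 mm, lying on the table, not part of the job. Origin: centre of its underside.
- flange_ring: Flat turned ring, 68 mm diameter, 15 mm high, lying on the table, not part of the job. Origin: centre of its underside.
- driver_yellow: Screwdriver with yellow handle, 25 x 187 x 26 mm, lying on the table, not part of the job. Origin: centre of its underside.
- insert_a4: Long steel mould insert block, 40 x 80 x 25 mm, lying on the table, not part of the job. Origin: centre of its underside.

How it is judged:
On the way, in this order (a step that is already met when the one before it is completed fails the run):
1. the scoop is lifted with all four balls in it (height (world z) of scoop above 0.05 m and distance between each of ball_1, ball_2, ball_3, ball_4 and scoop_grip below 0.11 m), for 0.2 s.
2. all four balls are in the jar, poured while the stand stands on the table (height (world z) of stand below 0.01 m and height (world z) of scoop above 0.04 m and distance between each of ball_1, ball_2, ball_3, ball_4 and jar_mid below 0.036 m), for 0.2 s.
3. the scoop stands upright on the table, released (height (world z) of scoop below 0.01 m and angle between scoop's own z axis and vertical below 0.1 rad and contact force between scoop and the arm below 0.05 N and contact force between scoop and the fingers below 0.05 N), for 0.2 s.
At the end, for the whole second after the job is handed in: The gripper holds the stand 60 to 220 mm clear of the table, within 4 degrees of level, at rest (under 30 mm/s, 0.15 rad/s), not touching the scoop; all four balls are in the jar (within 36 mm of jar_mid); the scoop stands upright on the table, untouched and at rest (all of step 3 and height (world z) of stand between 0.06 and 0.22 m and angle between stand's own z axis and vertical below 0.07 rad and linear speed of each of stand, scoop below 0.03 m/s and angular speed of stand below 0.15 rad/s and contact force between stand and the fingers above 2 N and contact force between stand and scoop below 0.05 N and distance between each of ball_1, ball_2, ball_3, ball_4 and jar_mid below 0.036 m); the arm keeps its last pose, push and grip.
It fails at once if the stand is tipped by more than 20 degrees (angle between stand's own z axis and vertical above 0.35 rad).
It fails at once if a tool or part lying around is shoved by more than 30 mm (distance of any of hex_key, driver_red, gear_blank, insert_a3, flange_ring, driver_yellow, insert_a4 from where it was at the start of the episode above 0.03 m).
It also fails if it takes over 72 s, if anything falls off the work surface, if the arm or the gripper's body presses on something with over 40 N, if the wrist force passes 120 N, or if a joint passes its speed limit or range.

## Working session

There is one attempt and no reset: what is moved stays moved. The work goes in short steps, Python scripts to look and compute and a tool call to move; the robot and the scene stay as the last step left them, time stands still between calls to the robot, and variables do not carry over. Pictures are saved under pics/ and viewed, at most 10 in all, crops included, and the job is handed in when it is done.

Besides the shell and the picture viewer there is one more tool, called by a JSON object that holds its "api" and its "payload", one argument or row to a line. play_rows: Moves the arm, as the interface text tells. Its arguments: {"type":"object","properties":{"translation":{"type":"array","items":{"type":"array","items":{"type":"number"}}},"delta_rot":{"type":"array","items":{"type":"array","items":{"type":"number"}}},"grip":{"type":"array","items":{"type":"number"}},"squeeze":{"type":"number"}},"required":["translation","delta_rot","grip"]}

```bash
mkdir -p pics; cat > h.py <<'E'
from plant import r
import numpy as np, cv2
from scipy.spatial.transform import Rotation as R
def look(cam,names):
    for n in names:
        try: print(cam,n,[(np.round(d["point"],3).tolist(),round(d["confidence"],2)) for d in r.look_for(cam,n)][:4])
        except Exception as e: print(n,e)
E
python3 - <<'E'
from h import *
for c in("scene","top"):
    im=r.snapshot(c); cv2.imwrite(f"pics/{c}0.png",im)
    k=r.get_calibration(c); print(c,{a:np.round(b,3).tolist() for a,b in k.items()})
    look(c,["scoop","scoop_grip","scoop_lip","stand","stand_grip","funnel_rim","ball_1","hex_key","driver_red","gear_blank","insert_a3","flange_ring","driver_yellow","insert_a4"])
print(r.get_state())
E
```

```text
scene {'intrinsics': [[392.727, 0.0, 319.464], [0.0, 392.727, 203.333], [0.0, 0.0, 1.0]], 'eye': [-0.333, -0.555, 0.895], 'rotation': [0.401, -0.221, -0.445, 0.77]}
scene scoop [([0.482, -0.185, 0.021], 0.57)]
scene scoop_grip [([0.482, -0.183, 0.02], 0.7)]
scene scoop_lip [([0.484, -0.184, 0.018], 0.94)]
scene stand [([0.548, 0.202, 0.047], 0.73)]
scene stand_grip [([0.553, 0.206, 0.045], 0.84)]
scene funnel_rim [([0.551, 0.203, 0.047], 0.59)]
scene ball_1 [([0.572, 0.46, 0.016], 0.49)]
scene hex_key []
scene driver_red []
scene gear_blank [([0.716, -0.006, 0.011], 0.66), ([0.554, 0.208, 0.048], 0.16)]
scene insert_a3 [([0.592, -0.398, 0.022], 0.7), ([0.732, 0.137, 0.033], 0.52)]
scene flange_ring [([0.713, -0.131, 0.016], 0.52)]
scene driver_yellow []
scene insert_a4 [([0.592, -0.398, 0.022], 0.7), ([0.732, 0.137, 0.033], 0.52)]
top {'intrinsics': [[384.059, 0.0, 316.852], [0.0, 384.059, 198.145], [0.0, 0.0, 1.0]], 'eye': [0.386, 0.015, 1.141], 'rotation': [-0.069, 0.058, 0.706, -0.703]}
top scoop [([0.474, -0.184, 0.023], 0.95)]
top scoop_grip [([0.473, -0.187, 0.022], 0.62)]
top 
[... 743 characters left out ...]
4,  0.68910866, -0.19458357,  1.5652981 ,  0.15726558,
        0.90251132, -0.21510667]), 'qd': array([-9.94303110e-04,  1.53658077e-05,  4.08033243e-04, -7.58960775e-05,
        1.56320880e-03, -1.75248845e-03,  1.03574062e-03]), 'joint_torque': array([ 1.74935121e-04, -5.27483439e+01, -1.26708906e+00, -1.53741002e+01,
       -5.19236480e-02, -7.17176372e-04,  1.23457093e-05]), 'tool_pos': array([0.25586527, 0.57024189, 0.30273739]), 'eef_rot': array([ 2.09351747e-01,  9.77840399e-01,  2.79515048e-05, -7.12563810e-06]), 'contact_force': array([ 1.23879728, -0.30018573,  0.45400519]), 'moment': array([-0.02065305,  0.00212363,  0.01094498]), 'finger_force': 0.0, 'opening': 1.000351135858678}
```

View pics/scene0.png

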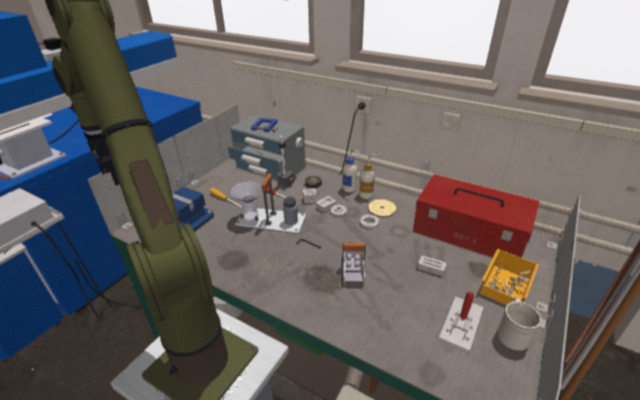

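View pics/top0.png

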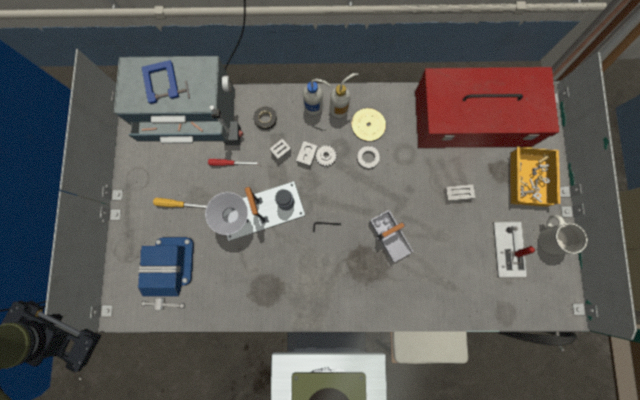

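Top view: scoop near (390,235), its grip at (393,230); stand with funnel at (228,213), grip (251,200), canister (285,198). Zoom in to see the scoop's direction.

```bash
python3 - <<'E'
from h import *
a=cv2.imread("pics/top0.png")[200:270,350:430]; b=cv2.imread("pics/scene0.png")[235:295,325:385]
c=cv2.imread("pics/top0.png")[175:245,195:310]; d=cv2.imread("pics/scene0.png")[165:240,225:315]
f=lambda i:cv2.resize(i,(400,300),interpolation=cv2.INTER_CUBIC)
cv2.imwrite("pics/z.png",np.vstack([np.hstack([f(a),f(b)]),np.hstack([f(c),f(d)])]))
def wood(im,m=None):
    h=cv2.cvtColor(im,cv2.COLOR_BGR2HSV); return cv2.inRange(h,(5,140,70),(17,255,255))
for n in("top","scene"):
    im=cv2.imread(f"pics/{n}0.png"); w=wood(im); 
    num,l,s,ce=cv2.connectedComponentsWithStats(w)
    for i in range(1,num):
        if s[i,4]>25: print(n,s[i],ce[i].round(1))
E
```

```text
top [246 188  11  27 116] [251.2 199.9]
top [384 224  19  12  55] [392.7 229.5]
scene [262 174   9  17  76] [266.2 182.1]
scene [361 182  12  10  88] [366.1 186.6]
scene [344 243  21   8 152] [354.  246.3]
scene [492 248  32  12  91] [506.6 253.1]
scene [494 259  26  14  77] [505.3 267. ]
scene [561 279  79 121 892] [602.4 340.1]
scene [480 281  27  24  50] [489.3 295. ]
```

View pics/z.png

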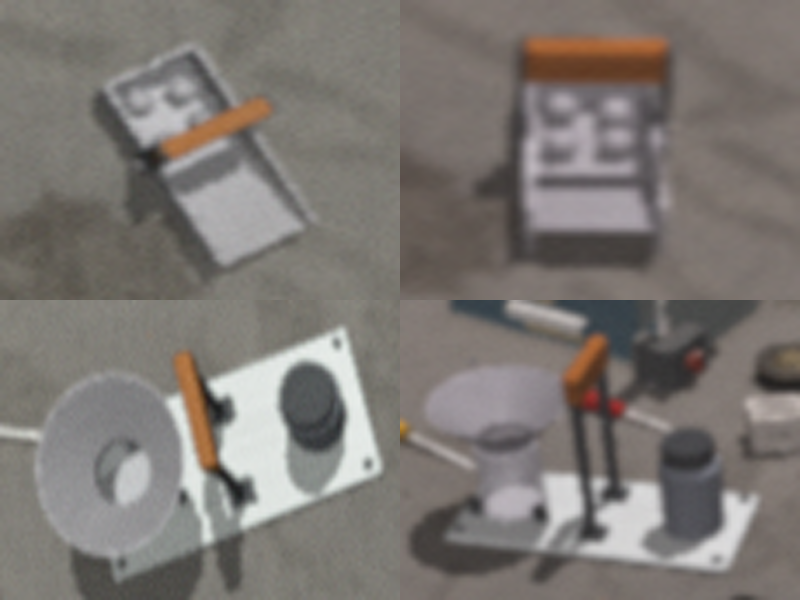

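The crops show the scoop's lip towards the robot, four balls at its back, and the stand with funnel at +y. I'll fit the poses from the corner pixels in both views.

```bash
cat >> h.py <<'E'
def proj(c,P):
    k=CAL[c]; p=(np.atleast_2d(P)-k["eye"])@rotm(k["rotation"])
    p=p*[1,-1,-1]; q=p@np.array(k["intrinsics"]).T; return q[:,:2]/q[:,2:]
def rotm(q):
    q=np.array(q); return q if q.shape==(3,3) else R.from_quat(q).as_matrix()
CAL={c:r.get_calibration(c) for c in("top","scene")}
def fit(obs,x0):
    from scipy.optimize import least_squares
    def res(x):
        M=R.from_euler('z',x[2]).as_matrix()
        return np.concatenate([proj(c,M@np.array(P)/1000+[x[0],x[1],0])[0]-uv for c,P,uv in obs])
    s=least_squares(res,x0,loss='soft_l1'); return s.x,res(s.x).reshape(-1,2)
E
cat > fit0.py <<'E'
from h import *
def T(c,o,s,L): return [(c,P,np.array([u/s[0]+o[0]-.5,v/s[1]+o[1]-.5])) for P,u,v in L]
st=(5,4.286);ss=(6.667,5);ct=(3.478,4.286);cs=(4.444,4)
sc=T("top",(350,200),st,[((5,35,100),160,152),((5,-35,100),268,103),((61,35,45),103,88),((61,-35,45),195,45),((-75,35,26),217,268),((-75,-35,26),315,220)])+\
 T("scene",(325,235),ss,[((5,0,86),597,59)])
x,e=fit(sc,[.48,-.18,.5]); print("scoop",x.round(4),np.degrees(x[2]),e.round(1).tolist())
sd=T("top",(195,175),ct,[((55,-120,8),345,27),((-55,-120,8),383,170),((-55,120,8),115,280),((37,0,180),183,55),((-37,0,180),210,165),((0,78,125),109,164.5)])+\
 T("scene",(225,165),cs,[((55,-120,8),357,193),((-55,-120,8),325,270),((-55,120,8),47,240),((0,78,125),94,102)])+[("scene",(0,0,166),np.array([266.2,182.1]))]
x,e=fit(sd,[.55,.2,.3]); print("stand",x.round(4),np.degrees(x[2]),e.round(1).tolist())
M=R.from_euler('z',x[2]).as_matrix(); print("rim",M@[0,.078,.125]+[x[0],x[1],0])
E
python3 fit0.py
```

```text
scoop [ 0.4842 -0.1779  0.5021] 28.76597946726204 [[0.1, 0.7], [0.8, -0.4], [-1.4, 0.1], [1.3, -1.6], [-0.8, 0.3], [0.6, -0.5], [-61.1, 0.8]]
stand [0.5578 0.1977 0.3211] 18.396300953421033 [[-0.1, -0.5], [0.4, 0.2], [0.2, 0.5], [-0.8, -1.0], [-0.2, 0.5], [0.6, -0.3], [0.2, 0.8], [0.0, -0.1], [-1.2, -0.6], [0.5, 0.1], [-0.2, 0.4]]
rim [0.53316051 0.27174172 0.125     ]
```

```bash
sed -i 's/,597,59)/,197,59)/' fit0.py; python3 fit0.py|cut -c1-60; cat >> h.py <<'E'
def down(yaw): # tool pointing down, tool y at heading yaw (deg)
    a=np.radians(yaw); y=np.array([np.cos(a),np.sin(a),0]); z=np.array([0,0,-1.]); return R.from_matrix(np.c_[np.cross(y,z),y,z])
def plan(ways,p0=None,R0=None):
    """ways: (pos,Rot,nrows[,profile]); prints rows, smoothed (min-jerk-like); returns last pose"""
    s=r.get_state(); p=np.array(s["tool_pos"] if p0 is None else p0); q=R.from_quat(s["eef_rot"]) if R0 is None else R0
    T,D=[],[]
    for pt,Rt,n in ways:
        ps,qs=p.copy(),q; dv=(qs.inv()*Rt).as_rotvec()
        for i in range(1,n+1):
            t=i/n; t=t*t*(3-2*t) if n>4 else t
            tp=ps+(np.array(pt)-ps)*t; tq=qs*R.from_rotvec(dv*t)
            a=np.round(q.inv().apply(tp-p),4); b=np.round(np.degrees((q.inv()*tq).as_rotvec()),2)
            p=p+q.apply(a); q=q*R.from_rotvec(np.radians(b)); T.append(a.tolist());D.append(b.tolist())
    print("T",T,"\nD",D,"\nend",p.round(4),q.as_quat().round(4),len(T)); return p,q
E
python3 - <<'E'
from h import *
plan([([.42,.30,.31],down(50),10),([.489,-.175,.231],down(28.8),10+4)])
E
```

```text
scoop [ 0.4841 -0.1777  0.5029] 28.811969189101227 [[0.1, 0.
stand [0.5578 0.1977 0.3211] 18.396300953421033 [[-0.1, -0.5
rim [0.53316051 0.27174172 0.125     ]
T [[-0.0073, -0.005, -0.0002], [-0.0199, -0.0135, -0.0006], [-0.0297, -0.0192, -0.0008], [-0.0368, -0.0223, -0.001], [-0.041, -0.0227, -0.001], [-0.0418, -0.0209, -0.0011], [-0.0392, -0.0177, -0.001], [-0.0328, -0.0134, -0.0008], [-0.0225, -0.0084, -0.0006], [-0.0084, -0.0029, -0.0002], [-0.0052, -0.0047, 0.0012], [-0.0147, -0.0129, 0.0032], [-0.0229, -0.0196, 0.0049], [-0.0298, -0.0243, 0.0064], [-0.0355, -0.0273, 0.0073], [-0.0398, -0.0285, 0.0081], [-0.0427, -0.0281, 0.0084], [-0.0437, -0.0264, 0.0084], [-0.0428, -0.0236, 0.0081], [-0.04, -0.0202, 0.0073], [-0.035, -0.0161, 0.0064], [-0.0277, -0.0117, 0.0049], [-0.0182, -0.0073, 0.0032], [-0.0065, -0.0025, 0.0012]] 
D [[0.0, -0.0, 0.44], [0.0, -0.0, 1.21], [0.0, -0.0, 1.77], [0.0, -0.0, 2.15], [0.0, -0.0, 2.35], [0.0, -0.0, 2.34], [0.0, -0.0, 2.15], [0.0, -0.0, 1.77], [0.0, -0.0, 1.21], [0.0, -0.0, 0.44], [0.0, -0.0, 0.31], [0.0, -0.0, 0.86], [0.0, -0.0, 1.33], [0.0, -0.0, 1.7], [0.0, -0.0, 1.98], [0.0, -0.0, 2.16], [0.0, -0.0, 2.26], [0.0, -0.0, 2.26], [0.0, -0.0, 2.16], [0.0, -0.0, 1.98], [0.0, -0.0, 1.7], [0.0, -0.0, 1.33], [0.0, -0.0, 0.86], [0.0, -0.0, 0.31]] 
end [ 0.489 -0.175  0.231] [ 0.509   0.8607  0.     -0.    ] 24
```

{"api": "play_rows", "payload": {
  "translation": [
    [-0.016, -0.011, 0],
    [-0.0325, -0.0225, 0],
    [-0.0325, -0.0225, 0],
    [-0.0325, -0.0225, 0],
    [-0.0325, -0.0225, 0],
    [-0.0325, -0.0225, 0],
    [-0.0325, -0.0225, 0],
    [-0.0325, -0.0225, 0],
    [-0.0165, -0.0105, 0],
    [-0.021, -0.034, 0.006],
    [-0.021, -0.034, 0.006],
    [-0.021, -0.034, 0.006],
    [-0.022, -0.034, 0.007],
    [-0.022, -0.034, 0.007],
    [-0.022, -0.034, 0.007],
    [-0.022, -0.034, 0.007],
    [-0.022, -0.034, 0.007],
    [-0.022, -0.034, 0.007],
    [-0.021, -0.034, 0.007],
    [-0.021, -0.034, 0.007]
  ],
  "delta_rot": [
    [0, 0, 0],
    [0, 0, 0],
    [0, 0, 0],
    [0, 0, 0],
    [0, 0, 0],
    [0, 0, 0],
    [0, 0, 0],
    [0, 0, 0],
    [0, 0, 0],
    [0, 0, 0],
    [0, 0, 0],
    [0, 0, 0],
    [0, 0, 0],
    [0, 0, 0],
    [0, 0, 0],
    [0, 0, 0],
    [0, 0, 0],
    [0, 0, 0],
    [0, 0, 0],
    [0, 0, 0]
  ],
  "grip": [1, 1, 1, 1, 1, 1, 1, 1, 1, 1, 1, 1, 1, 1, 1, 1, 1, 1, 1, 1]
}}

```text
clock: 4.0
tool_pos: [0.482, -0.1403, 0.2287]
eef_rot: [0.21, 0.978, -0.0, -0.0]
contact_force: [0.0, 0.0, -0.7]
opening: 0.999
finger_force: 0.0
```

{"api": "play_rows", "payload": {
  "translation": [
    [-0.01, -0.016, 0.004],
    [-0.008, -0.013, 0.003],
    [0, 0, 0],
    [0, 0, 0],
    [0, 0, 0],
    [0, 0, 0],
    [0, 0, 0],
    [0, 0, 0],
    [0, 0, 0]
  ],
  "delta_rot": [
    [0, 0, 0],
    [0, 0, 4],
    [0, 0, 8],
    [0, 0, 8],
    [0, 0, 8],
    [0, 0, 6],
    [0, 0, 3],
    [0, 0, 0],
    [0, 0, 0]
  ],
  "grip": [1, 1, 1, 1, 1, 1, 1, 1, 1]
}}

```text
clock: 5.12
tool_pos: [0.4875, -0.1713, 0.2217]
eef_rot: [0.508, 0.861, 0.0, -0.0]
contact_force: [-0.3, -0.1, -0.7]
opening: 1.002
finger_force: 0.0
```

```bash
python3 - <<'E'
from h import *
s=r.get_state();print(s["clock"],s["tool_pos"],s["q"].round(2))
q=R.from_quat(s["eef_rot"]);print(q.as_matrix().round(3))
for n in("top","scene"): cv2.imwrite(f"pics/{n}1.png",r.snapshot(n))
f=lambda i:cv2.resize(i,(400,400),interpolation=cv2.INTER_CUBIC)
a=cv2.imread("pics/top1.png")[190:280,345:435];b=cv2.imread("pics/scene1.png")[220:300,310:390]
cv2.imwrite("pics/z1.png",np.hstack([f(a),f(b)]))
print(q.inv().apply(np.array([.4885,-.1754,.131])-s["tool_pos"]))
print(np.degrees((q.inv()*down(28.8)).as_rotvec()))
E
```

```text
5.125 [ 0.48747109 -0.17134245  0.22173866] [ 0.31  0.67 -0.1   1.97  0.13  0.5   0.62]
[[-0.483  0.876  0.   ]
 [ 0.876  0.483  0.   ]
 [ 0.     0.    -1.   ]]
[-0.00406543 -0.00107461  0.09073777]
[ 0.00945699 -0.00997803  0.09232659]
```

View pics/z1.png

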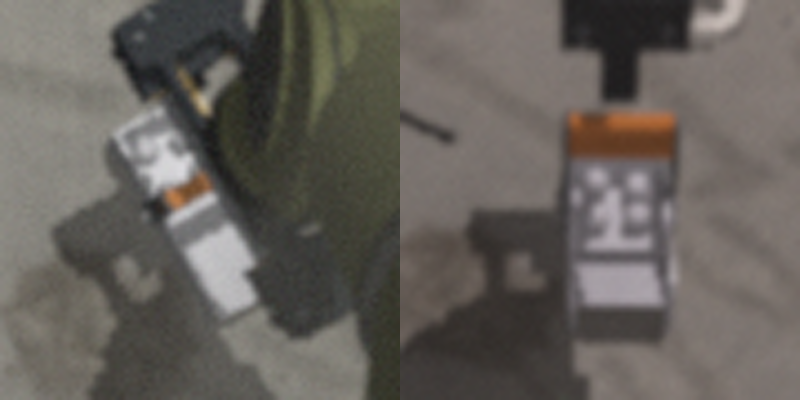

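The fingers are aligned with the plate (crop: finger centre ~618, plate centre ~622 px). I'll descend and grip.

{"api": "play_rows", "payload": {
  "translation": [
    [-0.002, -0.001, 0.01],
    [-0.002, 0, 0.02],
    [0, 0, 0.02],
    [0, 0, 0.02],
    [0, 0, 0.015],
    [0, 0, 0.006],
    [0, 0, 0],
    [0, 0, 0],
    [0, 0, 0],
    [0, 0, 0],
    [0, 0, 0],
    [0, 0, 0],
    [0, 0, 0],
    [0, 0, 0],
    [0, 0, 0],
    [0, 0, 0]
  ],
  "delta_rot": [
    [0, 0, 0],
    [0, 0, 0],
    [0, 0, 0],
    [0, 0, 0],
    [0, 0, 0],
    [0, 0, 0],
    [0, 0, 0],
    [0, 0, 0],
    [0, 0, 0],
    [0, 0, 0],
    [0, 0, 0],
    [0, 0, 0],
    [0, 0, 0],
    [0, 0, 0],
    [0, 0, 0],
    [0, 0, 0]
  ],
  "grip": [1, 1, 1, 1, 1, 1, 1, 0.6, 0.2, -0.2, -0.4, -0.6, -0.8, -1, -1, -1],
  "squeeze": 35
}}

```text
clock: 7.22
tool_pos: [0.4885, -0.1755, 0.1307]
eef_rot: [0.509, 0.861, 0.0, -0.0]
contact_force: [0.2, -0.6, -0.3]
opening: 0.152
finger_force: 35.0
```

Held (13.4 mm). I'll lift it straight up.

{"api": "play_rows", "payload": {
  "translation": [
    [0, 0, -0.005],
    [0, 0, -0.01],
    [0, 0, -0.02],
    [0, 0, -0.025],
    [0, 0, -0.025],
    [0, 0, -0.025],
    [0, 0, -0.025],
    [0, 0, -0.025],
    [0, 0, -0.02],
    [0, 0, -0.01],
    [0, 0, -0.005],
    [0, 0, 0],
    [0, 0, 0]
  ],
  "delta_rot": [
    [0, 0, 0],
    [0, 0, 0],
    [0, 0, 0],
    [0, 0, 0],
    [0, 0, 0],
    [0, 0, 0],
    [0, 0, 0],
    [0, 0, 0],
    [0, 0, 0],
    [0, 0, 0],
    [0, 0, 0],
    [0, 0, 0],
    [0, 0, 0]
  ],
  "grip": [-1, -1, -1, -1, -1, -1, -1, -1, -1, -1, -1, -1, -1]
}}

```text
clock: 8.85
tool_pos: [0.4881, -0.1755, 0.325]
eef_rot: [0.509, 0.861, -0.0, -0.001]
contact_force: [-0.1, -0.2, -2.9]
opening: 0.153
finger_force: 35.0
```

```bash
python3 - <<'E'
from h import *
from scipy.optimize import least_squares
s=r.get_state();print(s["clock"],s["tool_pos"],s["eef_rot"],s["q"].tolist(),s["contact_force"])
obs=[([-1.11519094,.68910866,-.19458357,1.5652981,.15726558,.90251132,-.21510667],[.25586527,.57024189,.30273739],[2.09351747e-01,9.77840399e-01,2.8e-5,-7e-6]),
 (s["q"],s["tool_pos"],s["eef_rot"])]
import itertools
best=[]
for sg in itertools.product([1,-1],repeat=7):
    if sg[1]!=1: continue
    def fk(q,x):
        q=np.array(q)*sg; ax='zyzyzyz'; M=R.identity(); p=np.array([0,0,x[0]])
        for i in range(7):
            M=M*R.from_euler(ax[i],q[i]+(x[6] if i==6 else 0))
            if i==0:p=p+M.apply([x[4],0,0])
            if i==2:p=p+M.apply([x[5],0,x[1]])
            if i==4:p=p+M.apply([0,0,x[2]])
            if i==6:p=p+M.apply([0,0,x[3]])
        return p,M
    def res(x): return np.concatenate([np.r_[fk(q,x)[0]-p,.3*(R.from_quat(e).inv()*fk(q,x)[1]).as_rotvec()] for q,p,e in obs]+[np.array(x[4:6])*.01])
    for o in(0,1.57,3.14,-1.57):
        z=least_squares(res,[.3,.4,.4,.2,0,0,o]); best.append((z.cost,sg,z.x))
best.sort(key=lambda t:t[0])
for b in best[:6]: print(b[0],b[1],b[2].round(4))
E
```

```text
8.85 [ 0.48814196 -0.17547376  0.32500903] [ 5.08763553e-01  8.60905948e-01 -1.73581473e-04 -7.51841007e-04] [0.34183356690277095, 0.5193400245337494, -0.13380510805321058, 1.8568421378243403, 0.09477527610051244, 0.7730599497591696, 0.6607614397324542] [-0.08926048 -0.20536184 -2.87030648]
5.6149539276750473e-05 (-1, 1, -1, 1, -1, 1, -1) [98.6875 -0.1525 -0.1187 98.221   0.662   0.1917  1.5708]
5.614953927675172e-05 (-1, 1, -1, 1, -1, 1, -1) [98.6875 -0.1525 -0.1187 98.221   0.662   0.1917  1.5708]
5.6149539276754905e-05 (-1, 1, -1, 1, -1, 1, -1) [98.6875 -0.1525 -0.1187 98.221   0.662   0.1917  1.5708]
5.614953927675815e-05 (-1, 1, -1, 1, -1, 1, -1) [98.6874 -0.1525 -0.1187 98.2209  0.662   0.1917  1.5708]
0.000426526300510333 (-1, 1, 1, 1, 1, 1, -1) [-139.1431    1.5998    0.5336 -138.166    -0.3361   -0.6017    1.1375]
0.0004265263005103424 (-1, 1, 1, 1, 1, 1, -1) [-139.1433    1.5999    0.5336 -138.1663   -0.3361   -0.6017    1.1375]
```

```bash
cat >> h.py <<'E'
SG=np.array([-1,1,-1,1,-1,1,-1]);AX='zyzyzyz'
def fk(q,x):
    q=np.array(q)*SG; M=R.identity(); p=np.array([0,0,x[0]])
    for i in range(7):
        M=M*R.from_euler(AX[i],q[i]+(np.pi/2 if i==6 else 0))
        if i==2:p=p+M.apply([x[4],0,x[1]])
        if i==3:p=p+M.apply([x[5],0,0])
        if i==4:p=p+M.apply([0,0,x[2]])
        if i==6:p=p+M.apply([0,0,x[3]])
    return p,M
OBS=[([-1.11519094,.68910866,-.19458357,1.5652981,.15726558,.90251132,-.21510667],[.25586527,.57024189,.30273739],[2.09351747e-01,9.77840399e-01,2.8e-5,-7e-6]),
([.31,.67,-.1,1.97,.13,.5,.62],[.48747,-.17134,.22174],[.508,.861,0,0]),
([0.34183356690277095,0.5193400245337494,-0.13380510805321058,1.8568421378243403,0.09477527610051244,0.7730599497591696,0.6607614397324542],[0.48814196,-0.17547376,0.32500903],[5.08763553e-01,8.60905948e-01,-1.7e-4,-7.5e-4])]
E
python3 - <<'E'
from h import *
from scipy.optimize import least_squares
w=[1,.2,1]
for c in(.15,.2,.25,.3):
  for off in(0,1):
    f=lambda y:[y[0],y[1],y[2],c,y[3]*off,y[4]*off]
    res=lambda y:np.concatenate([k*(fk(q,f(y))[0]-p) for k,(q,p,e) in zip(w,OBS)]+[.01*y[3:]])
    z=least_squares(res,[.35,.4,.4,0,0]);print(c,off,z.cost,z.x.round(4),np.abs(z.fun).max())
for q,p,e in OBS: print(np.degrees((R.from_quat(e).inv()*fk(q,[0]*6)[1]).as_rotvec()).round(2))
E
```

```text
0.15 0 0.0008615464547421664 [-0.0598  0.7804  0.1748  0.      0.    ] 0.02662860133479003
0.15 1 0.00034180670960339015 [-0.1752  0.7271  0.198  -0.1108 -0.1544] 0.01924302929974636
0.2 0 0.0008632537660848625 [-0.0096  0.7803  0.1749  0.      0.    ] 0.026656126683714365
0.2 1 0.00034349956955912397 [-0.125   0.7269  0.198  -0.1107 -0.1545] 0.019264451294858376
0.25 0 0.0008649705431264692 [0.0405 0.7802 0.175  0.     0.    ] 0.026683652042936545
0.25 1 0.0003452006231187707 [-0.0749  0.7267  0.1979 -0.1105 -0.1546] 0.019285873732723696
0.3 0 0.000866696785866997 [0.0907 0.7801 0.1751 0.     0.    ] 0.026711177388513307
0.3 1 0.00034690987028233096 [-0.0247  0.7265  0.1979 -0.1104 -0.1547] 0.01930729617401486
[ 0.  0. -0.]
[-0.32 -0.3   0.14]
[ 0. -0.  0.]
```

```bash
python3 - <<'E'
from h import *
def wrist(H,th,az,pitch):
    A=R.from_euler('zy',[np.radians(az),np.radians(pitch)]) # forearm frame
    M=down(H)*R.from_euler('x',-th,degrees=True)
    e=(A.inv()*M).as_euler('ZYZ') # q5',q6',q7'+90
    return np.round([-e[0],e[1],-(e[2]-np.pi/2)],2)
for az,p in((15,125),(27,130),(20,135)):
  for H in(28.8,60,80,100,120,135): print(az,p,H,[wrist(H,t,az,p).tolist() for t in(0,15,30,50)])
E
```

```text
15 125 28.8 [[0.26, 0.96, 0.5], [0.08, 0.74, 0.63], [-0.22, 0.54, 0.87], [-0.94, 0.41, 1.52]]
15 125 60 [[0.26, 0.96, 1.05], [-0.04, 0.85, 1.24], [-0.39, 0.79, 1.48], [-0.88, 0.82, 1.81]]
15 125 80 [[0.26, 0.96, 1.4], [-0.06, 0.94, 1.58], [-0.38, 0.97, 1.77], [-0.77, 1.07, 1.98]]
15 125 100 [[0.26, 0.96, 1.75], [-0.04, 1.03, 1.91], [-0.31, 1.13, 2.04], [-0.63, 1.31, 2.15]]
15 125 120 [[0.26, 0.96, 2.09], [0.01, 1.11, 2.23], [-0.21, 1.27, 2.31], [-0.46, 1.52, 2.35]]
15 125 135 [[0.26, 0.96, 2.36], [0.06, 1.15, 2.46], [-0.11, 1.36, 2.51], [-0.31, 1.65, 2.52]]
27 130 28.8 [[0.47, 0.87, 0.5], [0.26, 0.65, 0.65], [-0.09, 0.47, 0.96], [-0.94, 0.38, 1.73]]
27 130 60 [[0.47, 0.87, 1.05], [0.14, 0.77, 1.27], [-0.24, 0.73, 1.56], [-0.74, 0.79, 1.93]]
27 130 80 [[0.47, 0.87, 1.4], [0.13, 0.86, 1.62], [-0.21, 0.9, 1.84], [-0.6, 1.03, 2.07]]
27 130 100 [[0.47, 0.87, 1.75], [0.15, 0.94, 1.94], [-0.13, 1.06, 2.1], [-0.45, 1.25, 2.22]]
27 130 120 [[0.47, 0.87, 2.09], [0.21, 1.02, 2.25], [-0.01, 1.2, 2.35], [-0.26, 1.45, 2.41]]
27 130 135 [[0.47, 0.87, 2.36], [0.26, 1.07, 2.48], [0.09, 1.28, 2.54], [-0.1, 1.57, 2.57]]
20 135 28.8 [[0.35, 0.79, 0.5], [0.11, 0.57, 0.69], [-0.32, 0.4, 1.08], [-1.28, 0.38, 1.97]]
20 135 60 [[0.35, 0.79, 1.05], [-0.01, 0.68, 1.32], [-0.43, 0.66, 1.65], [-0.95, 0.76, 2.05]]
20 135 80 [[0.35, 0.79, 1.4], [-0.02, 0.77, 1.66], [-0.38, 0.83, 1.91], [-0.78, 0.99, 2.16]]
20 135 100 [[0.35, 0.79, 1.75], [0.01, 0.86, 1.98], [-0.28, 0.99, 2.15], [-0.59, 1.2, 2.3]]
20 135 120 [[0.35, 0.79, 2.09], [0.07, 0.94, 2.28], [-0.15, 1.12, 2.39], [-0.39, 1.39, 2.47]]
20 135 135 [[0.35, 0.79, 2.36], [0.13, 0.98, 2.5], [-0.04, 1.2, 2.58], [-0.23, 1.5, 2.62]]
```

{"api": "play_rows", "payload": {
  "translation": [
    [0, 0, 0],
    [0, 0, -0.004],
    [0, 0, -0.004],
    [0, 0, -0.004],
    [0, 0, -0.004],
    [0, 0, -0.004],
    [0, 0, -0.004],
    [0, 0, -0.004],
    [0, 0, -0.004],
    [0, 0, -0.004],
    [0, 0, 0],
    [0, 0, 0],
    [0, 0, 0],
    [0, 0, 0],
    [0, 0, 0],
    [0, 0, 0]
  ],
  "delta_rot": [
    [0, 0, -3],
    [0, 0, -6],
    [0, 0, -8],
    [0, 0, -8],
    [0, 0, -8],
    [0, 0, -8],
    [0, 0, -8],
    [0, 0, -8],
    [0, 0, -8],
    [0, 0, -8],
    [0, 0, -8],
    [0, 0, -8],
    [0, 0, -8],
    [0, 0, -6],
    [0, 0, -3.2],
    [0, 0, 0]
  ],
  "grip": [-1, -1, -1, -1, -1, -1, -1, -1, -1, -1, -1, -1, -1, -1, -1, -1]
}}

```text
clock: 10.85
tool_pos: [0.4882, -0.1758, 0.361]
eef_rot: [-0.383, 0.924, 0.001, -0.0]
contact_force: [-1.0, 0.6, -2.2]
opening: 0.157
finger_force: 35.0
```

{"api": "play_rows", "payload": {
  "translation": [
    [-0.006, 0.007, 0],
    [-0.014, 0.016, 0],
    [-0.02, 0.022, 0],
    [-0.022, 0.0246, 0],
    [-0.022, 0.0246, 0],
    [-0.022, 0.0246, 0],
    [-0.022, 0.0246, 0],
    [-0.022, 0.0246, 0],
    [-0.022, 0.0246, 0],
    [-0.022, 0.0246, 0],
    [-0.022, 0.0246, 0],
    [-0.022, 0.0246, 0],
    [-0.022, 0.0246, 0],
    [-0.022, 0.0246, 0],
    [-0.022, 0.0246, 0],
    [-0.02, 0.022, 0],
    [-0.016, 0.018, 0],
    [-0.008, 0.009, 0],
    [0, 0, 0],
    [0, 0, 0]
  ],
  "delta_rot": [
    [0, 0, 0],
    [0, 0, 0],
    [0, 0, 0],
    [0, 0, 0],
    [0, 0, 0],
    [0, 0, 0],
    [0, 0, 0],
    [0, 0, 0],
    [0, 0, 0],
    [0, 0, 0],
    [0, 0, 0],
    [0, 0, 0],
    [0, 0, 0],
    [0, 0, 0],
    [0, 0, 0],
    [0, 0, 0],
    [0, 0, 0],
    [0, 0, 0],
    [0, 0, 0],
    [0, 0, 0]
  ],
  "grip": [-1, -1, -1, -1, -1, -1, -1, -1, -1, -1, -1, -1, -1, -1, -1, -1, -1, -1, -1, -1]
}}

```text
clock: 13.35
tool_pos: [0.4593, 0.3445, 0.3615]
eef_rot: [-0.382, 0.924, -0.001, -0.0]
contact_force: [-0.8, -0.5, -3.0]
opening: 0.158
finger_force: 35.0
```

```bash
cat >> h.py <<'E'
RIM=np.array([.5332,.2717,.125])
def pose(H,th,L):
    M=down(H)*R.from_euler('x',-th,degrees=True); return L-M.apply([0,-.080,.1045]),M
E
python3 - <<'E'
from h import *
s=r.get_state();print(s["clock"],s["tool_pos"],s["q"].round(2),s["opening"],s["finger_force"],s["contact_force"])
print(R.from_quat(s["eef_rot"]).as_matrix().round(3))
H=135;d=np.array([-.707,.707,0])*.025
for f,L,t,n in((0,.175,20,10),): 
    p,M=pose(H,t,RIM+d+[0,0,L-.125]); e=plan([(p,M,n)])
p2,M2=pose(H,45,RIM+d+[0,0,.025])
e=plan([(p2,M2,10)],*e)
E
```

```text
13.35 [0.45933617 0.34445763 0.36151371] [-0.35  0.61 -0.65  1.63  0.41  1.04  1.23] 0.15789852499323365 34.96689012274146 [-0.81330605 -0.48769256 -2.95566778]
[[-0.708 -0.707 -0.   ]
 [-0.707  0.708 -0.002]
 [ 0.001 -0.001 -1.   ]]
T [[-0.0, -0.0011, 0.0017], [-0.0001, -0.003, 0.0046], [-0.0001, -0.0047, 0.0067], [-0.0001, -0.0059, 0.0079], [-0.0001, -0.0069, 0.0082], [-0.0002, -0.0072, 0.0079], [-0.0001, -0.0071, 0.0069], [-0.0001, -0.0061, 0.0053], [-0.0, -0.0042, 0.0035], [-0.0, -0.0016, 0.0013]] 
D [[-0.56, -0.0, -0.0], [-1.53, -0.01, -0.01], [-2.24, -0.0, -0.0], [-2.73, -0.01, -0.01], [-2.97, -0.01, -0.01], [-2.97, -0.01, -0.0], [-2.73, -0.0, -0.01], [-2.24, -0.01, -0.01], [-1.53, -0.0, -0.0], [-0.56, -0.0, -0.0]] 
end [0.4876 0.3173 0.3006] [-0.3769  0.9098  0.1604 -0.0665] 10
T [[-0.0, -0.0017, -0.0], [-0.0, -0.0046, -0.0001], [-0.0, -0.0067, -0.0004], [-0.0, -0.0082, -0.0008], [-0.0, -0.0088, -0.0015], [-0.0, -0.0086, -0.002], [-0.0, -0.0079, -0.0023], [-0.0, -0.0063, -0.0024], [-0.0, -0.0042, -0.0017], [-0.0, -0.0016, -0.0007]] 
D [[-0.7, -0.0, -0.0], [-1.9, -0.0, -0.0], [-2.8, -0.0, -0.0], [-3.4, -0.0, -0.0], [-3.7, -0.0, -0.0], [-3.7, -0.0, -0.0], [-3.4, -0.0, -0.0], [-2.8, -0.0, -0.0], [-1.9, -0.0, -0.0], [-0.7, -0.0, -0.0]] 
end [0.5277 0.2771 0.2804] [-0.3535  0.8536  0.3535 -0.1465] 10
```

{"api": "play_rows", "payload": {
  "translation": [
    [0, -0.001, 0.002],
    [0, -0.003, 0.005],
    [0, -0.005, 0.007],
    [0, -0.006, 0.008],
    [0, -0.007, 0.008],
    [0, -0.007, 0.008],
    [0, -0.007, 0.007],
    [0, -0.006, 0.005],
    [0, -0.004, 0.003],
    [0, -0.002, 0.001],
    [0, 0, 0],
    [0, 0, 0],
    [0, 0, 0],
    [0, 0, 0],
    [0, 0, 0],
    [0, 0, 0]
  ],
  "delta_rot": [
    [-1, 0, 0],
    [-2, 0, 0],
    [-2, 0, 0],
    [-2.5, 0, 0],
    [-2.5, 0, 0],
    [-2.5, 0, 0],
    [-2, 0, 0],
    [-1.5, 0, 0],
    [-1.5, 0, 0],
    [-0.5, 0, 0],
    [0, 0, 0],
    [0, 0, 0],
    [0, 0, 0],
    [0, 0, 0],
    [0, 0, 0],
    [0, 0, 0]
  ],
  "grip": [-1, -1, -1, -1, -1, -1, -1, -1, -1, -1, -1, -1, -1, -1, -1, -1]
}}

```text
clock: 15.35
tool_pos: [0.4872, 0.3176, 0.3008]
eef_rot: [-0.378, 0.912, 0.144, -0.06]
contact_force: [0.9, -0.5, -2.7]
opening: 0.155
finger_force: 35.0
```

```bash
python3 - <<'E'
from h import *
s=r.get_state();print(s["clock"],s["tool_pos"],s["q"].round(2),s["opening"],s["finger_force"],s["contact_force"])
M=R.from_quat(s["eef_rot"])
L=s["tool_pos"]+M.apply([0,-.08,.1045]); print("lip",L,(L-RIM)@[-.707,.707,0],(L-RIM)@[.707,.707,0],"tilt",np.degrees(np.arcsin(M.apply([0,1,0])[2])))
ims={n:r.snapshot(n) for n in("top","scene")}
f=lambda i:cv2.resize(i,(400,400),interpolation=cv2.INTER_CUBIC)
for n in ims:
    for P in(L,RIM): print(n,proj(n,P))
cv2.imwrite("pics/z2.png",np.hstack([f(ims["top"][150:270,170:290]),f(ims["scene"][130:240,200:310])]))
H=135;d=np.array([-.707,.707,0])*.022
ways=[];
for t,z,n in((24,.150,4),(50,.145,12)): p,Mm=pose(H,t,RIM+d+[0,0,z-.125]); ways.append((p,Mm,n))
plan(ways)
E
```

```text
15.35 [0.48717823 0.31759304 0.30075141] [-0.1   0.78 -0.79  1.63  0.26  0.94  1.47] 0.1554890852410725 34.967510774731636 [ 0.90304999 -0.51268573 -2.68041214]
lip [0.51816485 0.28664168 0.17664624] 0.021193618581405244 -6.608287860334142e-05 tilt 17.9979113807624
top [[215.3711039  215.62422374]]
top [[226.47028487 212.61387649]]
scene [[238.21033724 178.6364514 ]]
scene [[246.18035931 190.08730999]]
T [[-0.0, -0.0047, 0.0044], [-0.0, -0.0049, 0.0044], [-0.0, -0.0049, 0.0042], [-0.0001, -0.0051, 0.004], [0.0, -0.0011, -0.0004], [0.0, -0.003, -0.0011], [0.0, -0.0046, -0.0018], [0.0, -0.0056, -0.0024], [0.0, -0.0062, -0.0031], [0.0, -0.0064, -0.0036], [0.0, -0.0062, -0.004], [0.0, -0.0056, -0.004], [0.0, -0.0048, -0.0039], [0.0, -0.0036, -0.0032], [0.0, -0.0023, -0.0022], [0.0, -0.0009, -0.0009]] 
D [[-1.5, -0.0, 0.01], [-1.5, -0.01, 0.01], [-1.5, 0.0, 0.01], [-1.5, 0.0, 0.01], [-0.51, 0.0, -0.0], [-1.42, 0.0, -0.0], [-2.13, 0.0, -0.0], [-2.68, 0.0, -0.0], [-3.04, 0.0, -0.0], [-3.22, 0.0, -0.0], [-3.22, 0.0, -0.0], [-3.04, 0.0, -0.0], [-2.68, 0.0, -0.0], [-2.13, 0.0, -0.0], [-1.42, 0.0, -0.0], [-0.51, 0.0, -0.0]] 
end [0.538  0.267  0.2735] [-0.3468  0.8373  0.3905 -0.1617] 16
```

View pics/z2.png

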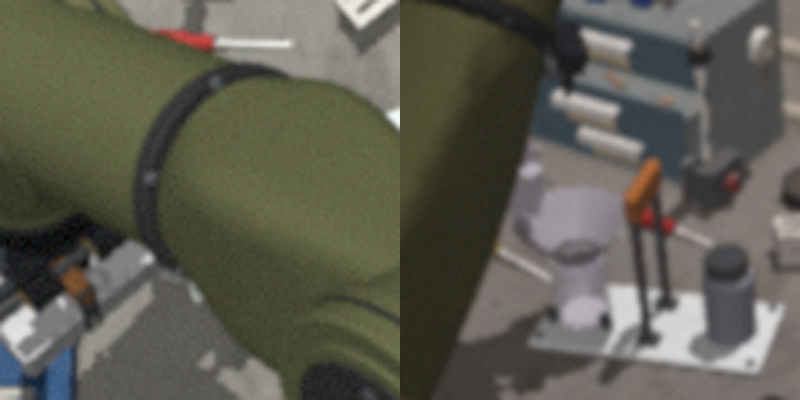

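The stand is in place and the lip is at 52 mm above the rim's plane, 21 mm behind the centre, though mostly hidden by the arm. Pouring about the lip.

{"api": "play_rows", "payload": {
  "translation": [
    [0, -0.0047, 0.0044],
    [0, -0.0049, 0.0044],
    [0, -0.0049, 0.0042],
    [0, -0.0051, 0.004],
    [0, -0.0011, -0.0004],
    [0, -0.003, -0.0011],
    [0, -0.0046, -0.0018],
    [0, -0.0056, -0.0024],
    [0, -0.0062, -0.0031],
    [0, -0.0064, -0.0036],
    [0, -0.0062, -0.004],
    [0, -0.0056, -0.004],
    [0, -0.0048, -0.0039],
    [0, -0.0036, -0.0032],
    [0, -0.0023, -0.0022],
    [0, -0.0009, -0.0009],
    [0, 0, 0],
    [0, 0, 0],
    [0, 0, 0],
    [0, 0, 0]
  ],
  "delta_rot": [
    [-1.5, 0, 0],
    [-1.5, 0, 0],
    [-1.5, 0, 0],
    [-1.5, 0, 0],
    [-0.5, 0, 0],
    [-1.4, 0, 0],
    [-2.1, 0, 0],
    [-2.7, 0, 0],
    [-3, 0, 0],
    [-3.2, 0, 0],
    [-3.2, 0, 0],
    [-3, 0, 0],
    [-2.7, 0, 0],
    [-2.1, 0, 0],
    [-1.4, 0, 0],
    [-0.5, 0, 0],
    [0, 0, 0],
    [0, 0, 0],
    [0, 0, 0],
    [0, 0, 0]
  ],
  "grip": [-1, -1, -1, -1, -1, -1, -1, -1, -1, -1, -1, -1, -1, -1, -1, -1, -1, -1, -1, -1]
}}

```text
clock: 17.95
tool_pos: [0.5378, 0.2671, 0.2737]
eef_rot: [-0.348, 0.838, 0.389, -0.161]
contact_force: [-0.2, 0.6, -1.7]
opening: 0.156
finger_force: 35.0
```

```bash
python3 - <<'E'
from h import *
s=r.get_state();print(s["clock"],s["tool_pos"],s["q"].round(2),s["opening"],s["finger_force"],s["contact_force"])
M=R.from_quat(s["eef_rot"])
L=s["tool_pos"]+M.apply([0,-.08,.1045]); print("lip",L,"tilt",np.degrees(np.arcsin(M.apply([0,1,0])[2])))
ims={n:r.snapshot(n) for n in("top","scene")}
for n in ims: look(n,["ball_1"])
f=lambda i:cv2.resize(i,(400,400),interpolation=cv2.INTER_CUBIC)
cv2.imwrite("pics/z3.png",np.hstack([f(ims["top"][150:270,170:290]),f(ims["scene"][150:230,225:305])]))
E
```

```text
17.95 [0.53781823 0.26706188 0.27371434] [ 0.2   1.1  -1.01  1.42  0.02  1.19  1.79] 0.1562269173513028 34.97262021526694 [-0.23355883  0.61553682 -1.67721487]
lip [0.51791578 0.28696598 0.14515319] tilt 49.78546903462744
top ball_1 []
scene ball_1 []
```

View pics/z3.png

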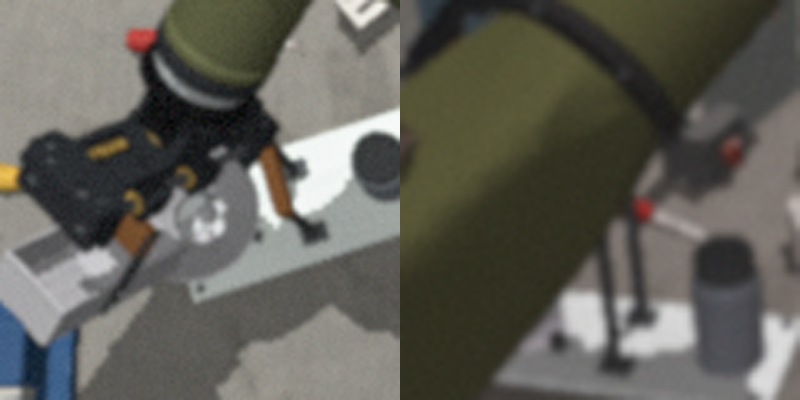

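Weight has dropped to the empty scoop's, and balls show in the jar through the neck (crop ~(205,220)). I'll go back up, level out and look into the jar.

```bash
python3 - <<'E'
from h import *
plan([([.459,.345,.3615],down(135),14)])
E
```

```text
T [[0.0, 0.002, 0.0004], [0.0, 0.0057, 0.0011], [0.0001, 0.0088, 0.0013], [0.0, 0.0113, 0.0011], [0.0001, 0.0132, 0.0004], [0.0, 0.0144, -0.0008], [0.0001, 0.0149, -0.0022], [0.0, 0.0147, -0.0035], [0.0001, 0.0137, -0.0046], [0.0, 0.012, -0.0054], [0.0001, 0.01, -0.0054], [0.0, 0.0075, -0.0048], [0.0001, 0.0047, -0.0033], [-0.0, 0.0016, -0.0013]] 
D [[0.73, -0.0, 0.0], [2.03, -0.0, 0.0], [3.12, -0.0, 0.0], [3.99, -0.0, 0.01], [4.65, -0.0, 0.0], [5.08, -0.0, 0.01], [5.3, -0.01, 0.0], [5.3, 0.0, 0.0], [5.08, 0.0, 0.01], [4.64, 0.0, 0.0], [4.0, 0.0, 0.0], [3.12, 0.0, 0.01], [2.03, -0.0, -0.0], [0.73, -0.0, -0.0]] 
end [0.459  0.3449 0.3615] [-0.3827  0.9239 -0.      0.    ] 14
```

{"api": "play_rows", "payload": {
  "translation": [
    [0, 0.002, 0.0004],
    [0, 0.0057, 0.0011],
    [0, 0.0088, 0.0013],
    [0, 0.0113, 0.0011],
    [0, 0.0132, 0.0004],
    [0, 0.0144, -0.0008],
    [0, 0.0149, -0.0022],
    [0, 0.0147, -0.0035],
    [0, 0.0137, -0.0046],
    [0, 0.012, -0.0054],
    [0, 0.01, -0.0054],
    [0, 0.0075, -0.0048],
    [0, 0.0047, -0.0033],
    [0, 0.0016, -0.0013],
    [0, 0, 0],
    [0, 0, 0],
    [0, 0, 0]
  ],
  "delta_rot": [
    [0.7, 0, 0],
    [2, 0, 0],
    [3.1, 0, 0],
    [4, 0, 0],
    [4.7, 0, 0],
    [5.1, 0, 0],
    [5.3, 0, 0],
    [5.3, 0, 0],
    [5.1, 0, 0],
    [4.7, 0, 0],
    [4, 0, 0],
    [3.1, 0, 0],
    [2, 0, 0],
    [0.7, 0, 0],
    [0, 0, 0],
    [0, 0, 0],
    [0, 0, 0]
  ],
  "grip": [-1, -1, -1, -1, -1, -1, -1, -1, -1, -1, -1, -1, -1, -1, -1, -1, -1]
}}

```text
clock: 20.27
tool_pos: [0.4599, 0.3447, 0.3611]
eef_rot: [-0.382, 0.924, 0.0, -0.0]
contact_force: [0.6, -0.2, -2.3]
opening: 0.154
finger_force: 35.0
```

{"api": "play_rows", "payload": {
  "translation": [
    [0, 0, 0],
    [0, 0, 0],
    [0, 0, 0],
    [0, 0, 0],
    [0, 0, 0],
    [0, 0, 0],
    [0, 0, 0],
    [0, 0, 0],
    [0, 0, 0],
    [0, 0, 0],
    [0, 0, 0],
    [0, 0, 0],
    [0, 0, 0],
    [0, 0, 0],
    [0, 0, 0],
    [0, 0, 0]
  ],
  "delta_rot": [
    [0, 0, 3],
    [0, 0, 6],
    [0, 0, 8],
    [0, 0, 8],
    [0, 0, 8],
    [0, 0, 8],
    [0, 0, 8],
    [0, 0, 8],
    [0, 0, 8],
    [0, 0, 8],
    [0, 0, 8],
    [0, 0, 8],
    [0, 0, 8],
    [0, 0, 6],
    [0, 0, 3],
    [0, 0, 0]
  ],
  "grip": [-1, -1, -1, -1, -1, -1, -1, -1, -1, -1, -1, -1, -1, -1, -1, -1]
}}

```text
clock: 22.28
tool_pos: [0.4595, 0.3453, 0.3613]
eef_rot: [0.507, 0.862, -0.0, -0.0]
contact_force: [-0.2, 0.9, -2.7]
opening: 0.152
finger_force: 35.0
```

```bash
python3 - <<'E'
from h import *
s=r.get_state();print(s["clock"],s["tool_pos"],s["q"].round(2),s["opening"],s["finger_force"],s["contact_force"])
M=R.from_quat(s["eef_rot"]);print(M.as_matrix().round(3))
print(M.inv().apply(np.array([.4885,-.1755,.3615])-s["tool_pos"]))
ims={n:r.snapshot(n) for n in("top","scene")}
for n in ims: look(n,["ball_1"])
f=lambda i:cv2.resize(i,(400,400),interpolation=cv2.INTER_CUBIC)
cv2.imwrite("pics/z4.png",np.hstack([f(ims["top"][170:250,180:260]),f(ims["scene"][150:230,225:305])]))
E
```

```text
22.275 [0.45948012 0.34527762 0.36127063] [-0.64  0.55 -0.14  1.65  0.09  0.95 -0.3 ] 0.15181319215663702 34.967224448919296 [-0.15598137  0.93244504 -2.65834372]
[[-0.486  0.874 -0.   ]
 [ 0.874  0.486 -0.   ]
 [ 0.    -0.    -1.   ]]
[-4.69320360e-01 -2.27573920e-01 -2.14404542e-04]
top ball_1 []
scene ball_1 []
```

View pics/z4.png

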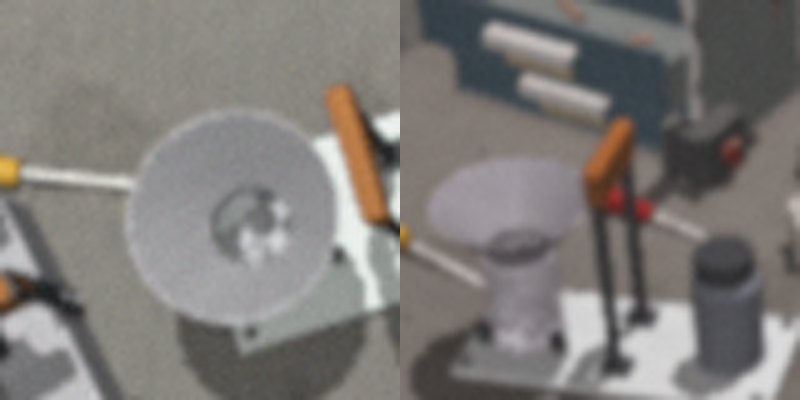

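Top crop: the funnel cone is clear and the balls sit in the jar neck region near (265,235); the visible scoop part is empty. I'll take the scoop back to its old spot.

{"api": "play_rows", "payload": {
  "translation": [
    [-0.008, -0.0039, 0],
    [-0.016, -0.0078, 0],
    [-0.024, -0.0116, 0],
    [-0.0267, -0.0129, 0],
    [-0.0267, -0.0129, 0],
    [-0.0267, -0.0129, 0],
    [-0.0267, -0.0129, 0],
    [-0.0267, -0.0129, 0],
    [-0.0267, -0.0129, 0],
    [-0.0267, -0.0129, 0],
    [-0.0267, -0.0129, 0],
    [-0.0267, -0.0129, 0],
    [-0.0267, -0.0129, 0],
    [-0.0267, -0.0129, 0],
    [-0.0267, -0.0129, 0],
    [-0.0267, -0.0129, 0],
    [-0.0267, -0.0129, 0],
    [-0.024, -0.0116, 0],
    [-0.016, -0.0078, 0],
    [-0.008, -0.0039, 0]
  ],
  "delta_rot": [
    [0, 0, 0],
    [0, 0, 0],
    [0, 0, 0],
    [0, 0, 0],
    [0, 0, 0],
    [0, 0, 0],
    [0, 0, 0],
    [0, 0, 0],
    [0, 0, 0],
    [0, 0, 0],
    [0, 0, 0],
    [0, 0, 0],
    [0, 0, 0],
    [0, 0, 0],
    [0, 0, 0],
    [0, 0, 0],
    [0, 0, 0],
    [0, 0, 0],
    [0, 0, 0],
    [0, 0, 0]
  ],
  "grip": [-1, -1, -1, -1, -1, -1, -1, -1, -1, -1, -1, -1, -1, -1, -1, -1, -1, -1, -1, -1]
}}

```text
clock: 24.98
tool_pos: [0.4882, -0.177, 0.3615]
eef_rot: [0.508, 0.861, -0.0, -0.0]
contact_force: [-0.4, 0.0, -2.4]
opening: 0.155
finger_force: 35.0
```

{"api": "play_rows", "payload": {
  "translation": [
    [0, 0, 0.01],
    [0, 0, 0.02],
    [0, 0, 0.025],
    [0, 0, 0.025],
    [0, 0, 0.025],
    [0, 0, 0.025],
    [0, 0, 0.025],
    [0, 0, 0.025],
    [0, 0, 0.02],
    [0, 0, 0.015],
    [0, 0, 0.008],
    [0, 0, 0.004],
    [0, 0, 0.002],
    [0, 0, 0],
    [0, 0, 0],
    [0, 0, 0]
  ],
  "delta_rot": [
    [0, 0, 0],
    [0, 0, 0],
    [0, 0, 0],
    [0, 0, 0],
    [0, 0, 0],
    [0, 0, 0],
    [0, 0, 0],
    [0, 0, 0],
    [0, 0, 0],
    [0, 0, 0],
    [0, 0, 0],
    [0, 0, 0],
    [0, 0, 0],
    [0, 0, 0],
    [0, 0, 0],
    [0, 0, 0]
  ],
  "grip": [-1, -1, -1, -1, -1, -1, -1, -1, -1, -1, -1, -1, -1, -1, -1, -1]
}}

```text
clock: 26.98
tool_pos: [0.4889, -0.1757, 0.1327]
eef_rot: [0.507, 0.862, 0.0, 0.0]
contact_force: [0.6, -0.2, -1.6]
opening: 0.154
finger_force: 35.0
```

{"api": "play_rows", "payload": {
  "translation": [
    [0, 0, 0.001],
    [0, 0, 0.001],
    [0, 0, 0],
    [0, 0, 0],
    [0, 0, 0],
    [0, 0, 0],
    [0, 0, 0],
    [0, 0, 0],
    [0, 0, 0],
    [0, 0, -0.01],
    [0, 0, -0.025],
    [0, 0, -0.035],
    [0, 0, -0.035],
    [0, 0, -0.035],
    [0, 0, -0.035],
    [0, 0, -0.025],
    [0, 0, -0.01]
  ],
  "delta_rot": [
    [0, 0, 0],
    [0, 0, 0],
    [0, 0, 0],
    [0, 0, 0],
    [0, 0, 0],
    [0, 0, 0],
    [0, 0, 0],
    [0, 0, 0],
    [0, 0, 0],
    [0, 0, 0],
    [0, 0, 0],
    [0, 0, 0],
    [0, 0, 0],
    [0, 0, 0],
    [0, 0, 0],
    [0, 0, 0],
    [0, 0, 0]
  ],
  "grip": [-1, -1, -1, -0.5, -0.2, 0.2, 0.6, 1, 1, 1, 1, 1, 1, 1, 1, 1, 1]
}}

```text
clock: 29.1
tool_pos: [0.489, -0.1758, 0.3424]
eef_rot: [0.507, 0.862, 0.0, 0.001]
contact_force: [0.2, -0.2, 0.3]
opening: 1.002
finger_force: 0.0
```

```bash
python3 - <<'E'
from h import *
s=r.get_state();print(s["clock"],s["tool_pos"],s["q"].round(2),s["opening"],s["contact_force"])
M=R.from_quat(s["eef_rot"]);print(M.as_matrix().round(3))
ims={n:r.snapshot(n) for n in("top","scene")}
f=lambda i:cv2.resize(i,(400,300),interpolation=cv2.INTER_CUBIC)
cv2.imwrite("pics/top5.png",ims["top"]);cv2.imwrite("pics/scene5.png",ims["scene"])
cv2.imwrite("pics/z5.png",np.vstack([np.hstack([f(ims["top"][200:270,350:430]),f(ims["scene"][235:295,325:385])]),np.hstack([f(ims["top"][175:245,195:310]),f(ims["scene"][165:240,225:315])])]))
for n,im in ims.items():
    w=cv2.inRange(cv2.cvtColor(im,cv2.COLOR_BGR2HSV),(5,140,70),(17,255,255)); k,l,t,ce=cv2.connectedComponentsWithStats(w)
    for i in range(1,k):
        if t[i,4]>40: print(n,t[i],ce[i].round(1))
E
```

```text
29.1 [ 0.4890471  -0.17580015  0.34237511] [ 0.34  0.5  -0.13  1.83  0.08  0.81  0.68] 1.0015914529131287 [ 0.24067937 -0.15391477  0.31232529]
[[-0.485  0.874  0.003]
 [ 0.874  0.485 -0.001]
 [-0.002  0.002 -1.   ]]
top [246 188  11  26 115] [251.2 199.9]
top [384 224  19  11  56] [393.7 228.6]
scene [262 174   9  17  80] [266.3 182.1]
scene [345 243  20   8 138] [354.6 246.2]
scene [492 248  33  12  94] [506.5 253.1]
scene [494 260  27  19  82] [506.7 267.7]
scene [562 278  78 122 903] [602.4 340.1]
scene [480 281  30  24  51] [490.5 295.3]
```

View pics/z5.png

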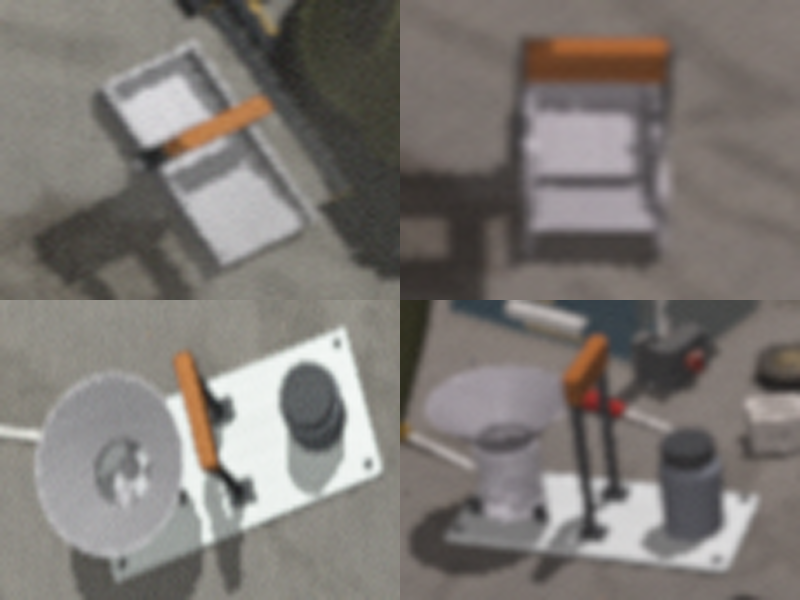

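Scoop stands empty and upright at its old spot, and the stand is unmoved (wood centroids unchanged). Next I go above the stand's grip.

{"api": "play_rows", "payload": {
  "translation": [
    [0, 0, 0],
    [0, 0, 0],
    [0, 0, 0],
    [0, 0, 0],
    [0, 0, 0],
    [0, 0, 0],
    [0, 0, 0],
    [0, 0, 0],
    [0, 0, 0],
    [0, 0, 0],
    [0, 0, 0],
    [0, 0, 0]
  ],
  "delta_rot": [
    [0, 0, -3],
    [0, 0, -6],
    [0, 0, -8],
    [0, 0, -8],
    [0, 0, -8],
    [0, 0, -8],
    [0, 0, -8],
    [0, 0, -8],
    [0, 0, -8],
    [0, 0, -8],
    [0, 0, -5],
    [0, 0, -1.4]
  ],
  "grip": [1, 1, 1, 1, 1, 1, 1, 1, 1, 1, 1, 1]
}}

```text
clock: 30.7
tool_pos: [0.4882, -0.1757, 0.3393]
eef_rot: [-0.16, 0.987, 0.001, -0.001]
contact_force: [-0.4, -0.1, -0.5]
opening: 1.002
finger_force: 0.0
```

{"api": "play_rows", "payload": {
  "translation": [
    [-0.0048, 0.0086, 0.001],
    [-0.0095, 0.0172, 0.002],
    [-0.0142, 0.0258, 0.003],
    [-0.0158, 0.0287, 0.004],
    [-0.0158, 0.0287, 0.004],
    [-0.0158, 0.0287, 0.004],
    [-0.0158, 0.0287, 0.004],
    [-0.0158, 0.0287, 0.004],
    [-0.0158, 0.0287, 0.004],
    [-0.0158, 0.0287, 0.004],
    [-0.0158, 0.0287, 0.004],
    [-0.0142, 0.0258, 0.003],
    [-0.0095, 0.0172, 0.001],
    [-0.0048, 0.0086, 0],
    [0, 0, 0],
    [0, 0, 0]
  ],
  "delta_rot": [
    [0, 0, 0],
    [0, 0, 0],
    [0, 0, 0],
    [0, 0, 0],
    [0, 0, 0],
    [0, 0, 0],
    [0, 0, 0],
    [0, 0, 0],
    [0, 0, 0],
    [0, 0, 0],
    [0, 0, 0],
    [0, 0, 0],
    [0, 0, 0],
    [0, 0, 0],
    [0, 0, 0],
    [0, 0, 0]
  ],
  "grip": [1, 1, 1, 1, 1, 1, 1, 1, 1, 1, 1, 1, 1, 1, 1, 1]
}}

```text
clock: 32.7
tool_pos: [0.5576, 0.1966, 0.2985]
eef_rot: [-0.159, 0.987, -0.001, -0.0]
contact_force: [0.2, 0.3, -0.1]
opening: 1.001
finger_force: 0.0
```

```bash
python3 - <<'E'
from h import *
s=r.get_state();print(s["clock"],s["tool_pos"],s["q"].round(2),s["opening"],s["contact_force"])
q=R.from_quat(s["eef_rot"])
print(q.inv().apply(np.array([.5578,.1977,.212])-s["tool_pos"]),np.degrees((q.inv()*down(108.4)).as_rotvec()))
ims={n:r.snapshot(n) for n in("top","scene")}
f=lambda i:cv2.resize(i,(400,400),interpolation=cv2.INTER_CUBIC)
cv2.imwrite("pics/z6.png",np.hstack([f(ims["top"][150:250,200:300]),f(ims["scene"][130:230,220:320])]))
E
```

```text
32.7 [0.55764525 0.19662479 0.29846852] [-0.15  0.68 -0.46  1.67  0.37  0.89  1.13] 1.0008796954478965 [ 0.17558624  0.33063119 -0.11527796]
[-0.00052608  0.00106252  0.08646722] [-0.06000129 -0.02718367 -0.06551154]
```

View pics/z6.png

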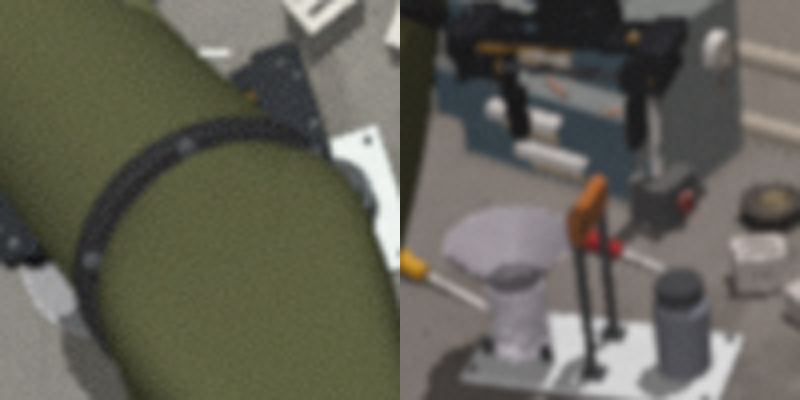

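Fingers straddle the plate in the scene view (515 and 640 px, plate ~588). Descend and grip.

{"api": "play_rows", "payload": {
  "translation": [
    [0, 0.001, 0.01],
    [0, 0, 0.02],
    [0, 0, 0.02],
    [0, 0, 0.02],
    [0, 0, 0.011],
    [0, 0, 0.005],
    [0, 0, 0],
    [0, 0, 0],
    [0, 0, 0],
    [0, 0, 0],
    [0, 0, 0],
    [0, 0, 0],
    [0, 0, 0],
    [0, 0, 0],
    [0, 0, 0],
    [0, 0, 0],
    [0, 0, 0]
  ],
  "delta_rot": [
    [0, 0, 0],
    [0, 0, 0],
    [0, 0, 0],
    [0, 0, 0],
    [0, 0, 0],
    [0, 0, 0],
    [0, 0, 0],
    [0, 0, 0],
    [0, 0, 0],
    [0, 0, 0],
    [0, 0, 0],
    [0, 0, 0],
    [0, 0, 0],
    [0, 0, 0],
    [0, 0, 0],
    [0, 0, 0],
    [0, 0, 0]
  ],
  "grip": [1, 1, 1, 1, 1, 1, 1, 0.6, 0.2, -0.1, -0.3, -0.5, -0.7, -1, -1, -1, -1],
  "squeeze": 55
}}

```text
clock: 34.92
tool_pos: [0.5575, 0.198, 0.2125]
eef_rot: [-0.16, 0.987, -0.001, 0.0]
contact_force: [1.1, -3.9, 1.0]
opening: 0.157
finger_force: 55.0
```

{"api": "play_rows", "payload": {
  "translation": [
    [0, 0, -0.003],
    [0, 0, -0.006],
    [0, 0, -0.01],
    [0, 0, -0.013],
    [0, 0, -0.014],
    [0, 0, -0.014],
    [0, 0, -0.014],
    [0, 0, -0.013],
    [0, 0, -0.01],
    [0, 0, -0.007],
    [0, 0, -0.004],
    [0, 0, -0.002],
    [0, 0, 0],
    [0, 0, 0],
    [0, 0, 0],
    [0, 0, 0],
    [0, 0, 0],
    [0, 0, 0],
    [0, 0, 0],
    [0, 0, 0]
  ],
  "delta_rot": [
    [0, 0, 0],
    [0, 0, 0],
    [0, 0, 0],
    [0, 0, 0],
    [0, 0, 0],
    [0, 0, 0],
    [0, 0, 0],
    [0, 0, 0],
    [0, 0, 0],
    [0, 0, 0],
    [0, 0, 0],
    [0, 0, 0],
    [0, 0, 0],
    [0, 0, 0],
    [0, 0, 0],
    [0, 0, 0],
    [0, 0, 0],
    [0, 0, 0],
    [0, 0, 0],
    [0, 0, 0]
  ],
  "grip": [-1, -1, -1, -1, -1, -1, -1, -1, -1, -1, -1, -1, -1, -1, -1, -1, -1, -1, -1, -1]
}}

```text
clock: 37.42
tool_pos: [0.5572, 0.199, 0.3225]
eef_rot: [-0.16, 0.987, 0.0, 0.0]
contact_force: [0.2, -0.7, -5.6]
opening: 0.151
finger_force: 55.0
```

```bash
python3 - <<'E'
from h import *
s=r.get_state();print(s["clock"],s["tool_pos"],s["opening"],s["finger_force"],s["contact_force"],np.abs(s["qd"]).max())
M=R.from_quat(s["eef_rot"]);print(M.as_matrix().round(4))
ims={n:r.snapshot(n) for n in("top","scene")}
f=lambda i:cv2.resize(i,(400,400),interpolation=cv2.INTER_CUBIC)
cv2.imwrite("pics/z7.png",np.hstack([f(ims["scene"][120:240,215:335]),f(ims["scene"][220:310,310:400])]))
E
```

```text
37.425 [0.55724019 0.1989788  0.32250363] 0.15143534823298455 54.99423310160637 [ 0.20376404 -0.65417396 -5.62136674] 0.0017967649976718923
[[-9.487e-01 -3.162e-01  0.000e+00]
 [-3.162e-01  9.487e-01  1.000e-04]
 [-1.000e-04  1.000e-04 -1.000e+00]]
```

View pics/z7.png

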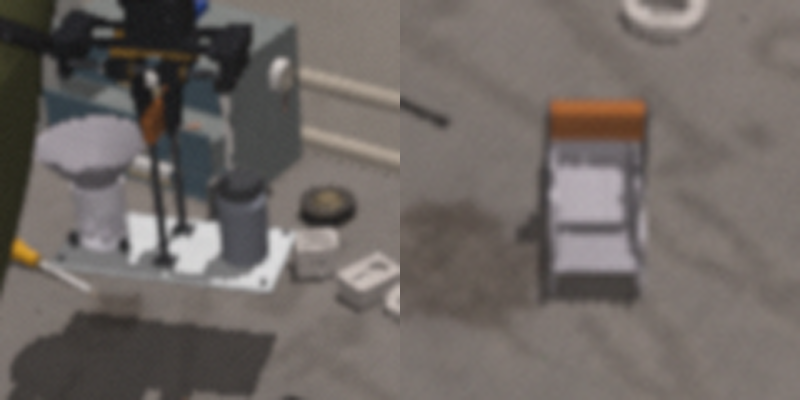

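Stand is lifted, hanging in the grip, and the scoop stands on the table. A quick tilt check from the base-plate corners.

```bash
python3 - <<'E'
from h import *
from scipy.optimize import least_squares
px=lambda u,v:np.array([u/3.333+214.5,v/3.333+119.5])
o=[((-55,-120,8),px(272,290)),((-55,120,8),px(58,258)),((55,-120,8),px(297,235)),((0,78,125),px(92,151))]
G=np.array([.5572,.199,.2775])
def res(x):
    M=R.from_euler('Z',18.4,degrees=True)*R.from_euler('xy',x[:2],degrees=True)
    return np.concatenate([proj("scene",G+x[2:]+M.apply(np.array(P)/1000-[0,0,.166]))[0]-uv for P,uv in o]+[x[2:]*500])
z=least_squares(res,[0]*5);print(z.x.round(3),z.fun.round(1))
E
```

```text
[-0.196 -0.525  0.001 -0.001 -0.001] [ 0.2 -0.  -2.2  2.2  0.5 -1.4  0.1 -1.7  0.3 -0.6 -0.7]
```

Level within about 1°, steady and held, so I'm handing it in.

```bash
python3 -c "
from plant import r
print(r.finish_job())"
```

```text
the job is handed in; nothing more can be done
None
```

I handed the job in with the stand held about 11 cm clear of the table, level to within about 1° and steady, and the empty scoop upright and released at its old spot. The top view showed the funnel clear and the balls in the jar, though they were too close together to count all four, and the hand-in returned no verdict.

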